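Swing the swivel vise over the jack and relock its plunger

ROBOT

A 7-joint arm with a two-finger parallel gripper is mounted at the origin on the work surface. World frame = base frame: x ahead of the robot, y to its left, z up, the work surface at z = 0. Lengths are in mm, angles in rad, forces in N, time in s.
With the tool pointing down it reaches from about 400 to 875 mm from the base axis. Payload 19.3 kg.
Tool frame: the origin (TCP) lies at the very end of the fingers, on their centre line; the grasp point (between the pads) lies 19 mm behind it (grip_point_offset is the z of the grasp point in the tool frame, in mm); z points along the fingers, y is the line along which they close (so a half turn about z gives the same grasp; the last joint's range is limited). The gripper opens to 85 mm and grips with 20 to 120 N. Pads are 22 mm wide; open, the fingers measure 114 mm over their backs; the gripper's body (76 mm by 85 mm) begins 54 mm behind the grasp point. The pads swing forward as they close: fully open they stand 13 mm farther back than shut.
Start: joints at [1.157, 0.521, -0.036, 1.599, 0.021, 1.021, -0.113], TCP at [210.639, -588.427, 231.291] pointing down, gripper open.
Joint ranges: [-2.91, 2.91], [-0.3, 2.13], [-1.5, 1.42], [0.17, 2.43], [-1.26, 4.41], [0.16, 1.93], [-2.52, 2.52]. Speed limits (rad/s): [1.89, 1.89, 2.39, 2.39, 3.01, 3.01, 3.01].

INTERFACE

Orientations are given as a 3x3 rotation matrix whose columns are the frame's x, y, z axes.
In Python, from workcell import movep, movel, goto_joints, open_gripper, clamp, wait, inverse_kinematics, read_state, camera, PlanningError, finish_job, grip_point_offset gives the robot as it stands. Calls block until the motion is done:
- movep(position, orientation): joint-space move of the TCP to a pose.
- movel(position, frame=None, max_speed=150, guard=None): straight line of the TCP; frame=None keeps the orientation; max_speed is the mean speed in mm/s. With guard (N) it stops when the force on the tool has changed by that much, and returns True; else False.
- goto_joints(angles): joint-space move.
- open_gripper() and clamp(): open the fingers fully, or close them until they stop; the grip force is fixed at half the most.
- wait(seconds).
- inverse_kinematics(position, orientation): joint angles nearest the present ones, or None.
- read_state(): the state.
- camera(name): name is "scene" or "top" or "wrist"; returns a dict with "image" (400x640x3 uint8, blue, green, red), "range_z" (400x640 float32, mm along the optical axis (not along the pixel's ray), 0 where there is no reading), "fx", "fy", "cx", "cy" (pixels), "cam_to_world" (4x4, takes a point from camera to world coordinates). Camera axes: x right, y up, looking along -z (the intrinsics and any distortion apply to the point x, -y, -z); pixel columns grow to the right and rows downward; lengths in mm; the calibration is good to about 2 mm. The wrist camera is an equidistant fisheye: a pixel r from the principal point sees the ray r / f radians off the axis. A picture is of the moment at which its call begins.
A pose or a line that the arm cannot do raises PlanningError and nothing moves.
- finish_job(): hands the job in; it is judged then, once.
The state is a dict: "time": time; "qpos": joint angles; "qvel": joint speeds; "joint_efforts": joint torques, N m; "eef_pos": TCP position; "tool_rot": TCP orientation; "ft_force": force on the tool from outside, world axes, zero at the start; "torque": the same for the moment, N m; "finger_gap": finger opening in mm; "gripper_force": force on a finger pad.
Only numpy, scipy, OpenCV 4.12 (cv2) and the standard library are available. Lean on these libraries where they do the work, as an engineer would, in place of code of your own. Each camera call takes 0.05 s, during which the arm holds its last target. There are 200 camera calls.

TASK

The shock absorber clamped in the swivel vise needs its free end propped, so it has to lie over the screw jack. Pull the vise's lock plunger out and twist its T-grip so that it stays out by itself, let go and swing the vise round until the eye of the shock is straight above the jack's round pad, then twist the T-grip back so that the spring takes the pin fully home in the notch there, and let go. Leave the jack and the other things on the bench where they are.

Things in the scene. Friction and masses are not known exactly. Their poses are not given: they have to be found in the camera images.
- vise_base: Fixed cast-iron base of a swivel bench vise, 224 mm across. Origin on the bench top, on the upright swivel axis; z up. The lock plunger stands on its -x side; at the start the shock absorber in the vise points along its +x. Locked, the T-grip's centre is 133 mm out from the swivel axis and 95 mm above the bench.
- vise_swivel (a joint): Turn of the vise, rad, anticlockwise from above; 0 at the start, stops at -1.2 and 1.2. The rim has a notch every 0.3927 rad; the pin enters one only within about 0.04 rad of it. The jack stands two notches to one side (+0.785 or -0.785), the jar at the other. With the pin out it turns stiffly (0.35 N m, about 4 N at the spring) and stays where left; locked it has 0.01 rad of play.
- pin_lift (a joint): How far the lock pin is pulled out along its axis, m: 0 fully home (10 mm deep in a notch), 0.018 fully out. A spring draws it home with 6 N, 10 N when fully out. Clear of the notches above about 0.0105. Parked it stands at 0.0125; resting on the rim between two notches, at about 0.010.
- grip_twist (a joint): Turn of the T-grip about the plunger axis, rad: 0 as locked, range -1.57 to 1.57, either way will do. At home a cross pin in a slotted collar stops it turning. Pulled out more than 0.0125 m it turns freely; turned over 0.5 rad and let go, the cross pin rests on the collar and the plunger stays out. Turned back to within 0.15 rad of 0 and let go, it drops home if a notch is below the pin.
- tee_grip (a point): Centre of the plunger's black T-grip, a bar 60 mm long, 16 mm thick, 26 mm tall. x along the bar, y across its thickness (pinch along y), z out along the plunger axis, the way to pull. The axis leans 35 deg from vertical, outwards (to vise_base -x). Locked, the bar's x points in and up to the vise. Under the bar are 18 mm of stem (7 mm, hub 15 mm), then the 30 mm wide collar.
- shock_spring (a point): Point on the axis of the black coil spring of the shock absorber, which lies level in the vise jaws; 112 mm from the swivel axis, 135 mm above the bench. Spring 48 mm in diameter, from 42 mm inward to 59 mm outward of this point. x outward along the shock to its eye, z up; turns with the vise. A good place to hold or push from above. The jaws (top at 152 mm) begin 57 mm inward.
- shock_eye (a point): Centre of the eye at the free end of the shock, 36 mm in diameter, 28 mm wide, on the same axis 205 mm from the swivel axis and 135 mm above the bench; its underside passes 6 mm above the jack's pad. Axes as shock_spring.
- jack_pad (a point): Centre of the top of the round pad (42 mm across) of the loose dark steel screw jack (cone-shaped foot 68 mm across, 111 mm tall), 111 mm above the bench and 205 mm from the swivel axis.
- screw_jack: The screw jack itself, 0.9 kg, upright; origin at the centre of its underside. Must stay where it is.
- jar: Bystander: glass jar 68 mm across, 85 mm tall, standing on the other side of the vise; origin at the centre of its underside.
- spanner: Bystander: spanner 190 mm long lying beside the vise.
- sleeve: Bystander: black rubber sleeve 42 mm across, 75 mm tall, standing beside the vise.
- hammer: Bystander: hammer 280 mm long lying on the bench.
- tin: Bystander: round tin 110 mm across, 125 mm tall.
- link_arm: Bystander: steel linkage arm 166 mm long, 22 mm tall, lying on the bench.
- yoke: Bystander: aluminium fork yoke 222 mm long, 38 mm tall, lying on the bench.

How it is judged:
By the outcome, as a careful person would: the job done as asked, in the order asked, and still so for the second after the job is handed in, with the robot touching nothing.
It also fails if it takes over 72 s, if anything falls off the work surface, if the arm or the gripper's body presses on something with over 40 N, if the wrist force passes 120 N, or if a joint passes its speed limit or range.

## Working session

There is one attempt and no reset: what is moved stays moved. The work goes in short steps, each a Python script; the robot and the scene stay as the last script left them, time stands still between calls to the robot, and variables do not carry over. Pictures are saved under pics/ and viewed, at most 10 in all, crops included, and the job is handed in when it is done.

```bash
ls; mkdir -p pics; python3 - <<'E'
from workcell import *
import cv2,numpy as np
for n in("scene","top"):
    c=camera(n); cv2.imwrite(f"pics/{n}0.png",c["image"]); np.savez(f"{n}0.npz",**c)
    print(n,c["fx"],c["fy"],c["cx"],c["cy"],c["cam_to_world"].round(3).tolist())
print(read_state(),grip_point_offset)
E
```

```text
pics
scene 504.0834796136437 504.0834796136437 323.2118862880573 199.02053120227023 [[0.718, -0.529, 0.453, 1224.27], [0.696, 0.559, -0.45, -661.934], [-0.016, 0.638, 0.77, 1281.437], [0.0, 0.0, 0.0, 1.0]]
top 460.85752275607194 460.85752275607194 309.9184503007786 197.71196978937516 [[-0.013, 0.99, -0.143, 384.969], [-1.0, -0.015, -0.014, -1.857], [-0.016, 0.143, 0.99, 1315.367], [0.0, 0.0, 0.0, 1.0]]
{'time': 0.1, 'qpos': array([ 1.1567958 ,  0.52196316, -0.03632743,  1.5999003 ,  0.02118205,
        1.02108595, -0.11282813]), 'qvel': array([-0.00160228, -0.00144644,  0.00031929, -0.00117355, -0.00044007,
        0.00074722,  0.0003676 ]), 'joint_efforts': array([ 2.42863964e-03, -9.28483343e+01,  1.98370300e+00, -3.70536661e+01,
        1.82005222e-02,  5.46841649e-03, -5.69971871e-05]), 'eef_pos': array([ 210.55041626, -588.17667658,  230.7959821 ]), 'tool_rot': array([[ 9.41497077e-01,  3.37020940e-01, -3.75124668e-04],
       [ 3.37021145e-01, -9.41496650e-01,  8.97394914e-04],
       [-5.07377403e-05, -9.71319633e-04, -9.99999527e-01]]), 'ft_force': array([-0.48439154,  0.81826771, -0.54585762]), 'torque': array([0.05624847, 0.01196339, 0.04245146]), 'gripper_force': 0.0, 'finger_gap': 85.30290958451965} -18.700000000000003
```

View pics/top0.png

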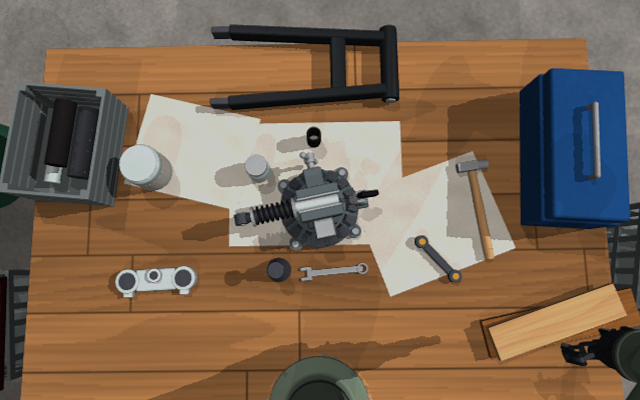

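View pics/scene0.png

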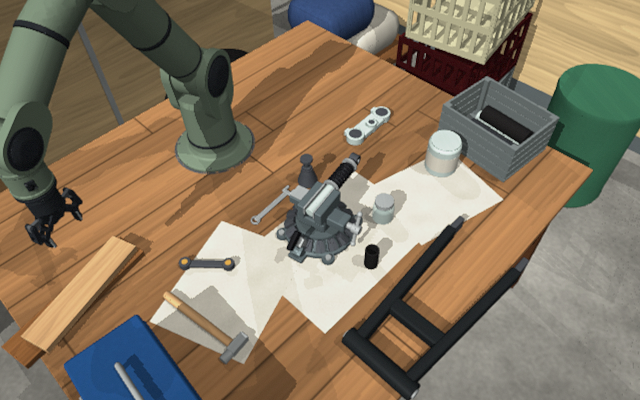

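```bash
cat > h.py <<'E'
import numpy as np,cv2
def cloud(c):
    v,u=np.mgrid[0:400,0:640]; z=c["range_z"].astype(float)
    P=np.stack([(u-c["cx"])/c["fx"]*z,-(v-c["cy"])/c["fy"]*z,-z],-1)
    M=c["cam_to_world"]; return P@M[:3,:3].T+M[:3,3]
E
python3 - <<'E'
from h import *
ims=[]
for n,(x0,y0,w,h) in (("top",(220,120,170,170)),("scene",(240,130,170,140))):
    c=np.load(n+"0.npz"); W=cloud(c); im=c["image"]; ok=c["range_z"]>0
    x,y,z=W[...,0],W[...,1],W[...,2]
    print(n,"bench z",np.median(z[ok&(abs(z)<20)]))
    cr=cv2.resize(im[y0:y0+h,x0:x0+w],(600,600*h//w),interpolation=cv2.INTER_CUBIC)
    for k in range(0,w,20): cv2.putText(cr,str(x0+k),(k*600//w,10),0,.35,(0,0,255)); 
    for k in range(0,h,20): cv2.putText(cr,str(y0+k),(0,k*600//w+4),0,.35,(0,0,255))
    cv2.imwrite(f"pics/{n}z.png",cr[:600])
    # segments by height
    roi=ok&(x>250)&(x<750)&(y>-280)&(y<280)&(z>60)&(z<300)
    # jack pad: z 105-117 cluster
    for lo,hi in((104,118),(72,92),(145,160)):
        m=(roi&(z>lo)&(z<hi)).astype(np.uint8)
        k,l,s,ce=cv2.connectedComponentsWithStats(m)
        for i in range(1,k):
            if s[i,4]>25:
                p=W[l==i]; print(lo,hi,"px",ce[i].round(),s[i,4],"mid",((p.min(0)+p.max(0))/2).round(1),"ext",np.ptp(p,axis=0).round(1),"zmed",np.median(p[:,2]).round(1))
E
```

```text
top bench z 0.5806435115750901
104 118 px [308. 157.] 50 mid [670.5  19.  109.5] ext [26.9 21.5 10.9] zmed 106.9
104 118 px [312. 176.] 341 mid [617.    7.7 110.5] ext [57.4 55.7 12.8] zmed 111.0
104 118 px [359. 195.] 27 mid [ 566.4 -116.   111. ] ext [15.6 13.6 13.3] zmed 112.2
104 118 px [368. 193.] 40 mid [ 569.5 -138.3  111.2] ext [17.8 22.8 13.7] zmed 108.8
104 118 px [275. 270.] 206 mid [373.1 109.3 111.2] ext [38.5 39.2 12.9] zmed 111.5
72 92 px [313. 136.] 41 mid [736.8   4.8  77.2] ext [23.5 39.  10.5] zmed 75.8
72 92 px [255. 165.] 376 mid [657.  163.5  82.3] ext [59.  57.8 18.1] zmed 84.7
72 92 px [335. 220.] 26 mid [503.2 -50.8  84.4] ext [18.5 11.3 14. ] zmed 86.1
72 92 px [310. 225.] 35 mid [489.2  17.7  83.9] ext [15.5 13.7 16.1] zmed 88.7
145 160 px [302. 154.] 32 mid [667.4  35.  150.8] ext [13.8 13.1  9.1] zmed 149.9
145 160 px [299. 205.] 1977 mid [541.   71.6 152.5] ext [105.4 275.9  14.9] zmed 151.2
scene bench z -1.1166381601601643
104 118 px [306. 159.] 109 mid [374.4 107.7 110.5] ext [46.8 43.  12.4] zmed 109.6
104 118 px [336. 217.] 338 mid [611.2  -3.3 111.1] ext [ 71.3 111.7  13.9] zmed 109.4
104 118 px [357. 226.] 28 mid [674.3  14.4 110. ] ext [26.8 16.4 12. ] zmed 106.6
104 118 px [295. 237.] 56 mid [ 573.2 -133.8  111.2] ext [18.1 39.8 13.5] zmed 110.2
72 92 px [384. 201.] 259 mid [658.9 161.1  81. ] ext [60.8 60.8 17.7] zmed 82.7
72 92 px [319. 223.] 168 mid [572.8 -28.5  82.1] ext [150.   65.9  19.5] zmed 82.5
72 92 px [292. 247.] 35 mid [ 576.5 -147.8   82.7] ext [19.2 42.9 16.6] zmed 86.3
145 160 px [327. 189.] 1118 mid [544.3  67.4 152.5] ext [108.7 274.2  15. ] zmed 149.9
```

View pics/topz.png

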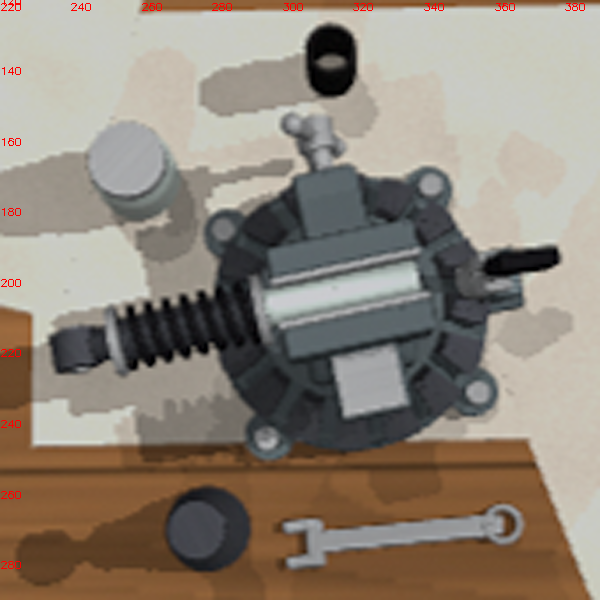

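View pics/scenez.png

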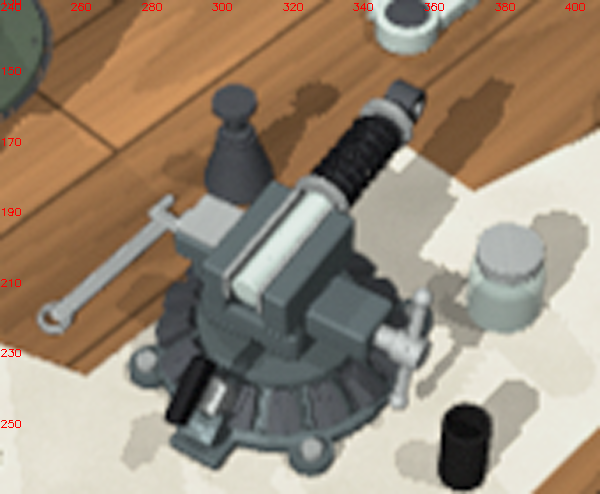

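```bash
python3 - <<'E'
from h import *
from scipy.optimize import least_squares
pts=[];obs={}
for n,g,e in (("top",(352,186,380,201),(232,210,252,228)),("scene",(284,228,302,252),(345,148,364,168))):
    c=np.load(n+"0.npz"); W=cloud(c); im=c["image"]; z=W[...,2]; dark=im.max(2)<45
    def box(b): 
        m=np.zeros((400,640),bool); m[b[1]:b[3],b[0]:b[2]]=1; return m
    p=W[box(g)&dark&(z>60)&(z<140)]; pts.append(p)
    print(n,"grip",len(p),p.mean(0).round(1),p.min(0).round(1),p.max(0).round(1))
    q=W[box(e)&(z>125)&(z<160)&(im.max(2)<130)]; print("eye",len(q),((q.min(0)+q.max(0))/2).round(1),q.min(0).round(1),q.max(0).round(1))
    # axis points of shock: top ridge z>150 beyond vise
    r=W[(z>125)&(z<170)&(W[...,1]>85)&(W[...,1]<240)&(W[...,0]>450)&(W[...,0]<620)]
    for y in range(90,230,15):
        s=r[abs(r[:,1]-y)<7]; 
        if len(s)>5: print(y,((s[:,0].min()+s[:,0].max())/2).round(1),np.ptp(s[:,0]).round(1),s[:,2].max().round(1))
# vise from jack, jar(angle), eye
def res(v):
    x,y,a=v; d=lambda t:np.array([np.cos(t),np.sin(t)]); o=np.array([x,y])
    return np.r_[o+205*d(a+.7854)-[373.5,108.5], .3*(o-133*d(a)-[572,-137])]
s=least_squares(res,[547,0,1.6]); print(s.x,s.fun)
x,y,a=s.x; d=lambda t:np.array([np.cos(t),np.sin(t)])
print("eye pred",s.x[:2]+205*d(a),"jar pred",s.x[:2]+205*d(a-.7854),"grip",s.x[:2]-133*d(a))
E
```

```text
top grip 114 [ 567.5 -135.8  107.7] [ 558.6 -165.3   78.6] [ 578.1 -109.3  125.5]
eye 201 [504.  187.2 142.5] [487.1 163.8 125.3] [520.9 210.5 159.7]
90 525.3 44.5 163.4
105 522.4 46.6 161.7
120 518.3 48.5 161.7
135 514.4 46.3 160.6
150 510.8 49.0 163.2
165 511.0 49.2 166.6
180 505.1 31.5 157.8
195 503.7 33.3 157.8
210 501.1 27.1 152.8
scene grip 136 [ 575.4 -141.4  104. ] [ 564.1 -167.1   83.8] [ 586.1 -113.9  122.9]
eye 134 [513.  171.3 143.4] [491.4 132.9 127.3] [534.5 209.8 159.4]
90 529.2 46.4 160.3
105 527.4 40.7 158.7
120 523.3 43.8 157.4
135 520.5 42.6 159.4
150 513.2 51.0 161.2
165 514.4 48.3 162.5
180 510.6 31.3 152.6
195 508.8 34.6 155.7
210 509.9 23.2 147.8
[544.39411132  -5.04335994   1.77002423] [ 0.11551653 -0.14286804 -0.38505511  0.47622691]
eye pred [503.82203473 195.90167384] jar pred [657.79523052 165.7348183 ] grip [ 570.71648296 -135.41257698]
```

```bash
cat >> h.py <<'E'
from workcell import *
from scipy.spatial.transform import Rotation as R
V=np.array([544.4,-5.0]); A=1.770
GO=18.7
def d(t): return np.array([np.cos(t),np.sin(t),0])
UP=np.array([0,0,1.]); c35,s35=np.cos(np.radians(35)),np.sin(np.radians(35))
G=np.r_[V-133*d(A)[:2],95.]
ZP=c35*UP-s35*d(A); XP=c35*d(A)+s35*UP; YP=np.cross(ZP,XP)
def gripR(tw,s):  # tool frame at grip twisted tw about ZP
    y=s*YP; z=-ZP; return R.from_rotvec(tw*ZP).as_matrix()@np.stack([np.cross(y,z),y,z],1)
def gripP(lift,g=None): # TCP position
    return (G if g is None else g)+(lift-GO)*ZP
def springR(th,s):
    y=s*d(A+th+np.pi/2); z=-UP; return np.stack([np.cross(y,z),y,z],1)
def springP(th,r=118,z=137): return np.r_[V,0]+r*d(A+th)+(z-GO)*UP
E
python3 - <<'E'
from h import *
for s in(1,-1):
    print("s",s)
    for tw in(-.75,0,.75):
        for l in(0,16,110): 
            q=inverse_kinematics(gripP(l),gripR(tw,s)); print(tw,l,None if q is None else np.round(q,2))
    for th in(0,.4,.785):
        for z in(137,240):
            q=inverse_kinematics(springP(th,z=z),springR(th,s)); print("spring",th,z,None if q is None else np.round(q,2))
E
```

```text
s 1
-0.75 0 [-0.11  1.1   0.9   1.59 -1.14  1.57 -2.51]
-0.75 16 [-0.11  1.1   0.93  1.58 -1.14  1.6  -2.51]
-0.75 110 [-0.07  1.13  1.13  1.44 -1.16  1.84 -2.51]
0 0 [ 0.31  0.87  0.12  1.57 -0.64  1.18 -2.15]
0 16 [ 0.32  0.86  0.13  1.55 -0.63  1.21 -2.15]
0 110 [ 0.35  0.81  0.19  1.41 -0.6   1.41 -2.18]
0.75 0 [ 0.43  0.86 -0.08  1.56 -0.5   1.13 -1.51]
0.75 16 [ 0.44  0.85 -0.06  1.54 -0.49  1.16 -1.51]
0.75 110 [ 0.46  0.8  -0.01  1.41 -0.48  1.36 -1.53]
spring 0 137 [-0.92  0.74  0.89  1.97 -0.79  0.83 -2.52]
spring 0 240 [-1.09  0.74  1.23  1.89 -0.79  1.11 -2.49]
spring 0.4 137 [-0.68  0.53  0.49  2.08 -0.42  0.63 -2.44]
spring 0.4 240 [-0.87  0.4   0.73  1.99 -0.34  0.88 -2.5 ]
spring 0.785 137 [-0.18  0.43 -0.1   2.14  0.08  0.57 -2.5 ]
spring 0.785 240 [-0.14  0.26 -0.15  2.05  0.05  0.84 -2.48]
s -1
-0.75 0 [ 0.66  0.9  -0.45  1.55 -0.2   1.08 -0.11]
-0.75 16 [ 0.67  0.88 -0.44  1.53 -0.21  1.11 -0.11]
-0.75 110 [ 0.69  0.83 -0.41  1.39 -0.22  1.31 -0.11]
0 0 [ 0.77  0.94 -0.64  1.54 -0.03  1.07  0.5 ]
0 16 [ 0.78  0.93 -0.64  1.52 -0.04  1.11  0.5 ]
0 110 [ 0.8   0.87 -0.62  1.38 -0.07  1.31  0.53]
0.75 0 [ 0.82  0.97 -0.72  1.54  0.04  1.08  1.18]
0.75 16 [ 0.82  0.96 -0.73  1.52  0.04  1.11  1.19]
0.75 110 [ 0.86  0.9  -0.74  1.38  0.02  1.31  1.21]
spring 0 137 [ 0.16  0.61 -0.66  1.92  0.51  0.79 -0.59]
spring 0 240 [ 0.22  0.47 -0.73  1.83  0.37  0.99 -0.47]
spring 0.4 137 [ 0.23  0.56 -0.73  2.03  0.55  0.75 -0.23]
spring 0.4 240 [ 0.37  0.43 -0.88  1.93  0.4   0.96 -0.11]
spring 0.785 137 [ 0.34  0.53 -0.79  2.12  0.58  0.72  0.16]
spring 0.785 240 [ 0.5   0.39 -0.96  2.02  0.39  0.93  0.32]
```

```bash
python3 - <<'E'
from h import *
movep(gripP(110),gripR(0,-1))
s=read_state(); print(s["time"],s["eef_pos"],gripP(110),s["ft_force"])
c=camera("wrist"); cv2.imwrite("pics/w1.png",c["image"]); np.savez("w1.npz",**c)
Wc=c["cam_to_world"]; print(c["fx"],c["cx"],c["cy"])
# predicted pixel of grip centre
def px(P):
    p=np.linalg.inv(Wc)@np.r_[P,1]; v=np.array([p[0],-p[1],-p[2]]); r=np.hypot(v[0],v[1]); t=np.arctan2(r,v[2])
    return np.array([c["cx"],c["cy"]])+c["fx"]*t*v[:2]/r
for n,P in(("G",G),("+x",G+30*XP+13*ZP),("-x",G-30*XP+13*ZP),("top",G+13*ZP),("+y",G+8*YP+13*ZP)): print(n,px(P).round(1))
E
```

```text
2.0667 [ 580.77455829 -187.90818363  169.86623891] [ 581.08216051 -186.70178803  169.78858164] [0.09270834 0.0357314  0.85308129]
309.70691628693146 322.801752218835 201.64201733205368
G [323.6 203.2]
+x [323.5 168.4]
-x [323.7 244.8]
top [323.6 208. ]
+y [312.9 208.1]
```

View pics/w1.png

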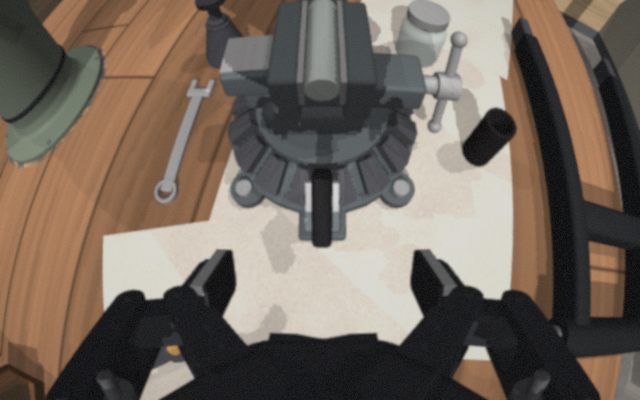

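The bar runs from (322,170) to (322,245), within about 1 mm of the prediction. I'll grasp, pull and twist.

```bash
python3 - <<'E'
from h import *
def rep(n):
    s=read_state(); f=s["ft_force"]; print(n,round(s["time"],2),"lift",round((s["eef_pos"]-gripP(0))@ZP,2),"gap",round(s["finger_gap"],1),"gf",round(s["gripper_force"],1),"f",f.round(1),"fz",round(f@ZP,1)); return s
print(movel(gripP(1),gripR(0,-1),max_speed=60,guard=15)); rep("at")
clamp(); s=rep("clamp"); p0=s["eef_pos"]
print(movel(p0+15.8*ZP,gripR(0,-1),max_speed=20,guard=40)); s=rep("pulled")
for tw in(.25,.5,.8): movel(p0+15.8*ZP,gripR(tw,-1),max_speed=20); s=rep(tw); print(s["torque"].round(2))
c=camera("scene"); cv2.imwrite("pics/s2.png",cv2.resize(c["image"][190:280,240:370],(780,540)))
E
```

```text
False
at 4.08 lift 1.25 gap 85.4 gf 0.0 f [ 0.1  0.7 -0.4] fz -0.7
clamp 4.72 lift 1.16 gap 15.1 gf 58.4 f [-6.4 -3.3  5.8] fz 5.9
False
pulled 5.67 lift 16.59 gap 15.3 gf 58.5 f [-3.7  4.5 -8.7] fz -10.1
0.25 6.07 lift 16.43 gap 15.5 gf 58.5 f [-5.6  4.  -8. ] fz -9.4
[-0.83  0.46  0.47]
0.5 6.47 lift 16.32 gap 15.1 gf 58.7 f [-7.5  4.2 -8.4] fz -10.1
[-0.97  0.92  0.8 ]
0.8 6.92 lift 16.21 gap 15.5 gf 58.8 f [-9.3  2.6 -9.5] fz -10.3
[-1.28  1.37  1.13]
```

View pics/s2.png

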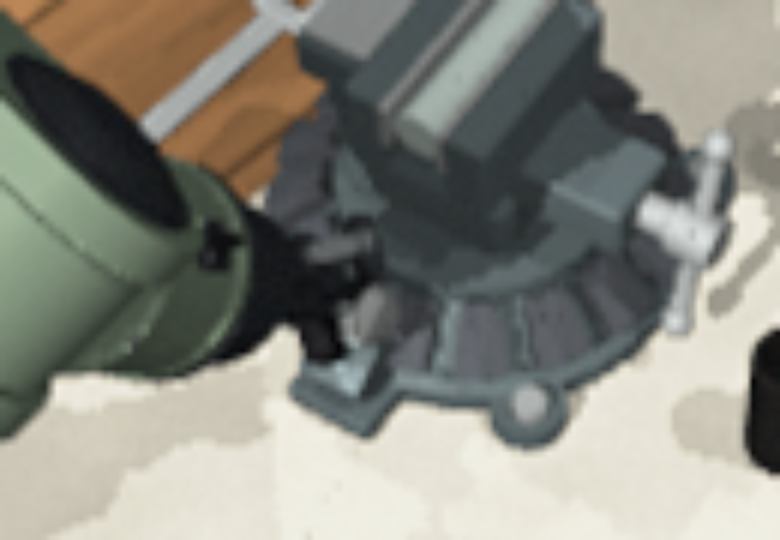

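Twist is torque-free with a spring pull of about 10 N. I'll lower onto the collar, release and check.

```bash
python3 - <<'E'
from h import *
s=read_state(); p=s["eef_pos"]
movel(p-2.5*ZP,gripR(.8,-1),max_speed=20); s=read_state(); f=s["ft_force"];print("fz",f@ZP,f)
open_gripper(); wait(.3); s=read_state(); print(s["time"],s["ft_force"].round(1),s["finger_gap"])
p=s["eef_pos"]
print(movel(p+90*ZP,gripR(.8,-1),max_speed=120,guard=25))
movep(gripP(110),gripR(0,-1))
c=camera("wrist"); cv2.imwrite("pics/w3.png",cv2.resize(c["image"][110:290,220:430],(700,600)))
Wc=c["cam_to_world"]
def px(P):
    p=np.linalg.inv(Wc)@np.r_[P,1]; v=np.array([p[0],-p[1],-p[2]]); r=np.hypot(v[0],v[1]); t=np.arctan2(r,v[2])
    return np.array([c["cx"],c["cy"]])+c["fx"]*t*v[:2]/r
X=R.from_rotvec(.8*ZP).as_matrix()@XP
for l in(0,12.5): print([((px(G+(l+13)*ZP+k*X)-[220,110])*10/3).round(0) for k in(-30,30)])
print(read_state()["time"])
E
```

```text
fz -6.840352159291546 [-4.61057763  2.2951075  -6.13640024]
8.2833 [-0.  -0.3 -0.3] 85.79742401393526
False
[array([437., 420.]), array([246., 242.])]
[array([442., 441.]), array([241., 255.])]
9.9333
```

View pics/w3.png

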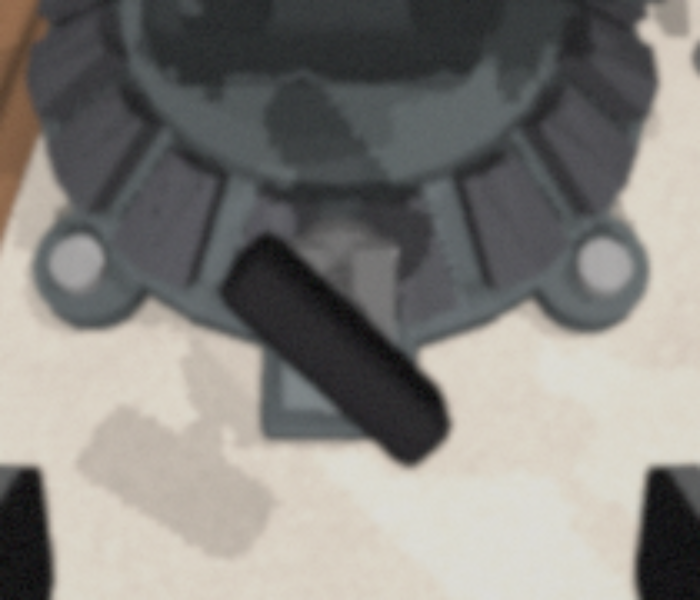

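The bar now lies diagonally, (255,258) to (425,430) in the crop, which matches the parked-out prediction. Next I'll swing the vise.

```bash
python3 - <<'E'
from h import *
movel(gripP(110)+[0,0,150],max_speed=200)
movep(springP(0,z=260),springR(0,-1))
print(movel(springP(0,z=170),springR(0,-1),max_speed=120,guard=15), movel(springP(0),springR(0,-1),max_speed=50,guard=15))
clamp(); s=read_state(); p=s["eef_pos"]
print(s["time"],"gap",s["finger_gap"],s["ft_force"].round(1),p,springP(0))
dz=p[2]-springP(0)[2]; r=118.
for th in np.linspace(0,.7854,9)[1:]:
    movel(springP(th,r=r),springR(th,-1),max_speed=40)
    s=read_state(); f=s["ft_force"]; fr=f@d(A+th); ft=f@d(A+th+np.pi/2)
    print(round(th,2),"fr",fr.round(1),"ft",ft.round(1),"fz",f[2].round(1),"gap",round(s["finger_gap"],1),"r",r)
    if abs(f).max()>60: break
    r+=np.clip(fr*.05,-1.5,1.5)
print(s["time"],s["torque"],(s["eef_pos"]-springP(th,r=r)).round(1))
E
```

```text
False False
14.2083 gap 46.558266115200375 [-2.7 -0.9  8. ] [521.20089187 110.62813291 118.76918885] [521.04911988 110.66648779 118.3       ]
0.1 fr 0.7 ft 5.6 fz 10.9 gap 46.5 r 118.0
0.2 fr 3.0 ft 5.8 fz 12.5 gap 46.1 r 118.03495671916511
0.29 fr 3.5 ft 8.9 fz 14.3 gap 46.8 r 118.1838492752704
0.39 fr 4.1 ft 8.5 fz 16.2 gap 46.1 r 118.35958514657906
0.49 fr 4.7 ft 9.1 fz 17.0 gap 46.8 r 118.56516275914173
0.59 fr 5.3 ft 8.8 fz 18.4 gap 46.3 r 118.80164692317331
0.69 fr 6.4 ft 9.8 fz 18.8 gap 46.5 r 119.06850611789694
0.79 fr 6.1 ft 9.0 fz 20.2 gap 46.4 r 119.3894436974756
17.7417 [-0.61429777  2.03364106 -0.86087165] [-0.5 -1.   0.4]
```

```bash
python3 - <<'E'
from h import *
open_gripper(); wait(.2)
movel(springP(.7854,z=250),springR(.7854,-1),max_speed=150,guard=20)
movel(gripP(110)+[0,0,150],gripR(.8,-1),max_speed=250)
for n in("top","scene"):
    c=camera(n); np.savez(n+"4.npz",**c); W=cloud(c); z=W[...,2]
    o=np.load(n+"0.npz"); W0=cloud(o)
    u=d(A+.7854); t=d(A+.7854+np.pi/2)
    def ax(W,u,t):
        rel=W-np.r_[V,0]; a=rel@u; b=rel@t; out=[]
        for k in range(85,205,10):
            m=(abs(a-k)<6)&(abs(b)<45)&(z_>122)&(z_<172)
            if m.sum()>5: out.append(((b[m].min()+b[m].max())/2).round(1))
            else: out.append(np.nan)
        x=np.arange(85,205,10); out=np.array(out); print(out); return np.polyfit(x[~np.isnan(out)],out[~np.isnan(out)],1)
    z_=W0[...,2]; p0=ax(W0,d(A),d(A+np.pi/2)); z_=z; p1=ax(W,u,t)
    print(n,"before",p0.round(3),"after",p1.round(3),"off@150",np.polyval(p0,150).round(2),np.polyval(p1,150).round(2))
c=np.load("top4.npz"); im=cv2.resize(c["image"][150:290,230:370],(600,600),interpolation=cv2.INTER_CUBIC); cv2.imwrite("pics/t4.png",im)
print(read_state()["time"])
E
```

```text
[-0.1 -0.1 -0.6  0.8  0.8  1.2  1.1  0.7 -0.1 -0.1  0.   0.3]
[ 1.3  0.4 -0.1  0.8  0.4 -0.1  0.  -0.4 -1.2 -1.  -1.2 -1. ]
top before [0.001 0.134] after [-0.02   2.679] off@150 0.34 -0.38
[-2.2 -2.3 -3.2 -4.5 -4.  -1.9 -2.7 -5.5 -2.1 -1.8 -4.6 -4.8]
[ 0.4  0.6  0.3 -0.6 -0.2 -1.1 -0.8 -0.7 -1.8 -1.   0.4  0.5]
scene before [-0.011 -1.694] after [-0.006  0.499] off@150 -3.41 -0.39
20.9833
```

View pics/t4.png

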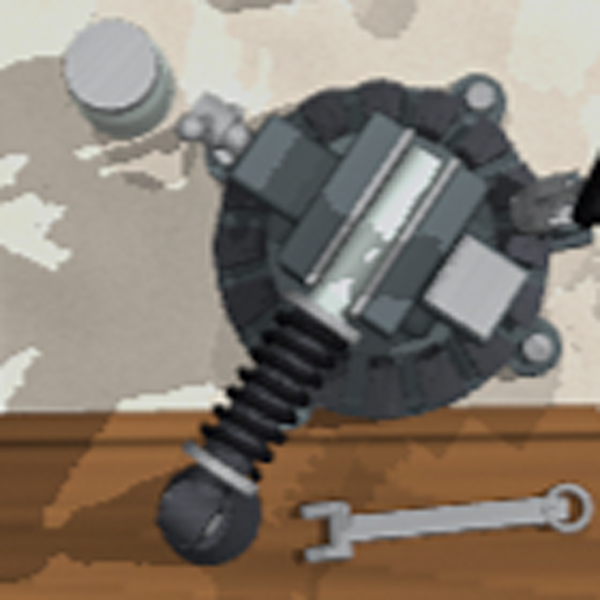

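The eye at (205,520) sits over the jack, with an angle error of at most 0.02 rad. I'll regrip, lift, twist back and lower.

```bash
python3 - <<'E'
from h import *
def rep(n):
    s=read_state(); f=s["ft_force"]; print(n,round(s["time"],2),"lift",round((s["eef_pos"]-gripP(0))@ZP,2),"gap",round(s["finger_gap"],1),"fz",round(f@ZP,1),f.round(1)); return s
movel(gripP(110),gripR(.8,-1),max_speed=200)
print(movel(gripP(14),gripR(.8,-1),max_speed=60,guard=15)); rep("at")
clamp(); s=rep("clamp"); p0=s["eef_pos"]
movel(p0+3*ZP,gripR(.8,-1),max_speed=15); rep("up")
for tw in(.4,0.): movel(p0+3*ZP,gripR(tw,-1),max_speed=20); rep(tw)
for k in(0,-3,-6,-9,-12):
    st=movel(p0+k*ZP,gripR(0,-1),max_speed=25,guard=30); rep(k)
    if st: break
open_gripper(); wait(.3); s=rep("open")
print(movel(s["eef_pos"]+97*ZP,gripR(0,-1),max_speed=120,guard=25))
movep(gripP(110),gripR(0,-1))
c=camera("wrist"); cv2.imwrite("pics/w5.png",cv2.resize(c["image"][110:290,220:430],(700,600)))
Wc=c["cam_to_world"]
def px(P):
    p=np.linalg.inv(Wc)@np.r_[P,1]; v=np.array([p[0],-p[1],-p[2]]); r=np.hypot(v[0],v[1]); t=np.arctan2(r,v[2])
    return np.array([c["cx"],c["cy"]])+c["fx"]*t*v[:2]/r
for l in(0,10,12.5): print(l,[((px(G+(l+13)*ZP+k*XP)-[220,110])*10/3).round(0) for k in(-30,30)])
E
```

```text
False
at 23.63 lift 14.27 gap 85.2 fz -0.2 [-0.3 -0.2 -0.4]
clamp 24.27 lift 14.33 gap 15.0 fz 5.4 [-5.2 -7.9  1.9]
up 24.68 lift 16.91 gap 15.2 fz -10.3 [ -1.9   2.7 -10.5]
0.4 25.23 lift 17.19 gap 14.7 fz -10.6 [ -2.    2.  -11.3]
0.0 25.77 lift 17.31 gap 15.5 fz -9.7 [  1.5   1.  -11.3]
0 26.04 lift 14.24 gap 15.0 fz -8.0 [  1.2  -0.2 -10.1]
-3 26.31 lift 11.27 gap 15.4 fz -8.7 [  1.5   0.1 -10.8]
-6 26.57 lift 8.25 gap 14.8 fz -8.1 [  1.7  -0.2 -10.3]
-9 26.84 lift 5.18 gap 15.5 fz -7.6 [  2.3  -1.  -10.3]
-12 27.11 lift 2.34 gap 15.0 fz -5.4 [ 1.1 -2.  -8.1]
open 28.09 lift 2.31 gap 85.5 fz -0.3 [ 0.3 -0.3 -0.6]
False
0 [array([343., 455.]), array([342., 200.])]
10 [array([343., 473.]), array([342., 208.])]
12.5 [array([343., 478.]), array([342., 210.])]
```

View pics/w5.png

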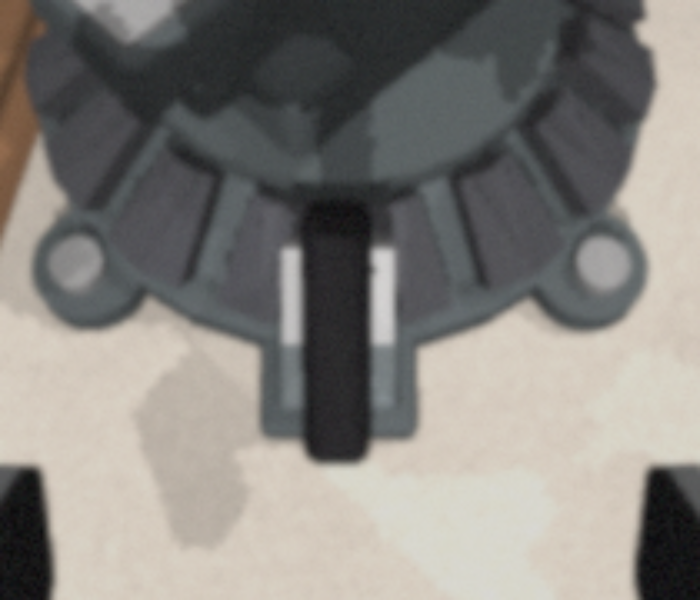

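```bash
python3 - <<'E'
from h import *
a=np.load("w1.npz"); c=camera("wrist"); print(read_state()["time"])
for n,k in(("before",a),("now",c)):
    m=np.zeros((400,640),bool); m[185:250,316:328]=1
    g=k["image"].max(2); col=g[160:260,320:324].mean(1); print(n,"lower edge row",160+np.where((col<60))[0].max(),"range med bar",np.median(k["range_z"][195:235,320:324]).round(1))
t0,t1=np.load("top0.npz"),camera("top"); df=np.abs(cloud(t0)[...,2]-cloud(t1)[...,2])
for n,(x,y) in dict(jar=(255,165),spanner=(335,270),sleeve=(313,136),jackfoot=(283,275)).items(): print(n,df[y-2:y+3,x-2:x+3].max().round(1))
E
```

```text
29.4
before lower edge row 245 range med bar 230.8
now lower edge row 247 range med bar 229.5
jar 6.4
spanner 8.1
sleeve 9.2
jackfoot 11.6
```

```bash
python3 - <<'E'
from h import *
def fish(k):
    v,u=np.mgrid[0:400,0:640]; du,dv=(u-k["cx"]),(v-k["cy"]); r=np.hypot(du,dv)+1e-9; t=r/k["fx"]; z=k["range_z"].astype(float)
    s=np.tan(t)/r*z; P=np.stack([du*s,-dv*s,-z],-1); M=k["cam_to_world"]; return P@M[:3,:3].T+M[:3,3]
ks=[np.load("w1.npz")]+[camera("wrist") for _ in range(4)]
for k in ks:
    W=fish(k); rel=W-G; l=rel@ZP; x=rel@XP; y=rel@YP; dark=k["image"].max(2)<40
    m=dark&(abs(y)<7)&(abs(x)<24)&(l>0)&(l<40)
    e=dark&(abs(y)<8)&(abs(x)<45)&(l>5)&(l<40)
    b=(abs(y)>55)&(abs(y)<100)&(x<0)&(abs(W[...,2])<15)
    print(m.sum(),"bar top l",np.median(l[m]).round(2),l[m].mean().round(2),"x ext",x[e].min().round(1),x[e].max().round(1),"bench z",np.median(W[...,2][b]).round(2), "campos",k["cam_to_world"][:3,3].round(1))
E
```

```text
227 bar top l 14.8 14.84 x ext -28.5 27.8 bench z 1.19 campos [ 586.2 -212.9  326.3]
281 bar top l 14.84 14.89 x ext -28.3 27.4 bench z 1.19 campos [ 586.4 -211.6  325.7]
269 bar top l 14.78 14.82 x ext -28.3 27.5 bench z 1.18 campos [ 586.4 -211.6  325.7]
267 bar top l 14.89 14.86 x ext -28.8 27.2 bench z 1.19 campos [ 586.4 -211.6  325.8]
273 bar top l 14.95 14.93 x ext -28.3 27.5 bench z 1.2 campos [ 586.4 -211.7  325.9]
```

The bar height is the same as at the locked start, to within 0.1 mm, so the pin is fully home.

```bash
python3 -c "
from workcell import *
print(finish_job())"
```

```text
the job is handed in; nothing more can be done
None
```

The vise is swung two notches round so the shock's eye is over the jack pad, the lock pin is fully home, and the job is handed in at about 30 s on the robot's clock. I never drove the robot near the jack or the bench items, but I did not measure that they stayed in place: my one depth comparison had 6–12 mm of scatter.

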